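Tip a standing blank over on the sawing board and push it to the fence

ROBOT

A 6-joint arm with a two-finger parallel gripper is mounted at the origin on a cart in front of the work surface, level with it; the furniture and walls round the work are solid. World frame = base frame: x ahead of the robot, y to its left, z up, the work surface at z = 0. Lengths are in mm, angles in rad, forces in N, time in s.
With the tool pointing down it reaches from about 350 to 775 mm from the base axis. Payload 7.3 kg.
Tool frame: the origin (TCP) lies midway between the tips of the shut fingers; the grasp point (between the pads) lies 19 mm behind it; z points along the fingers, y is the line along which they close (so a half turn about z gives the same grasp; the last joint's range is limited). The gripper opens to 92 mm and grips with 3 to 60 N. Pads are 19 mm wide; open, the fingers measure 130 mm over their backs; the gripper's body (75 mm by 190 mm) begins 47 mm behind the grasp point.
Start: joints at [1.138, 0.342, 1.524, -0, 1.275, -0.146], TCP at [148.5, 503.583, 197.241] pointing down, gripper open.
Joint ranges: [-2.53, 2.53], [-0.77, 2.02], [0.04, 2.7], [-1, 4.14], [0.28, 2.66], [-3.11, 3.11]. Speed limits (rad/s): [2.57, 2.57, 3.14, 3.14, 3.14, 3.14].

INTERFACE

Orientations are given as [roll, pitch, yaw] about the fixed x, y, z axes, in that order (R = Rz(yaw) Ry(pitch) Rx(roll)).
In Python, from plant import get_obs, capture, camera_model, close_job, search_frame, regions_of, pinpoint gives the robot as it stands. The module is installed in compiled form; this text tells all that it offers.
- The arm moves only by the shell command python3 -m pendant 'ROWS'. ROWS is JSON, one flat list of numbers, 7 for each row, row after row: the shift along the tool's x, y, z in units of 30 mm (1.0 is 30 mm), then the turn, a rotation vector about the tool's x, y, z in units of 4 degrees (1.0 is 4 degrees), then the closure, from -1 (fully open) to 1 (shut), so that 0 is half open. In form: [dx, dy, dz, wx, wy, wz, gripper, dx, dy, dz, wx, wy, wz, gripper, ...]. A call has 1 to 12 rows; each row shifts and turns the commanded pose from where the row before left it, along the tool's axes as they then stand; what a row does not reach is not made up. A row lasts 1/10 s, in which the tool goes at most 50 mm and 8.59 degrees, less where a joint would pass 70% of its speed; a pose out of reach is approached as far as the arm can. A call with a number of a shift or a turn outside -1 to 1 is refused whole. A call with a gripper value outside its range is refused whole. The fingers move at their own pace and stop on an object; the grip force is fixed at half the most. Time passes only in rows, so rows that do not move let the fingers close. It gives the time, the measured TCP pose, the force, the opening and the grip force at its end, in the units of the state.
- get_obs(): the state, without advancing time (a new reading comes with each control period).
- capture(name): name is "scene" or "top"; returns the picture (420x560x3 uint8, red, green, blue); there is no depth.
- camera_model(name): a dict with "fov_y" (degrees; the focal length in pixels is half the picture's height over the tangent of half this angle, whatever the lens; pixels are square), "cx", "cy" (the principal point, pixels), "D" ([k1, k2, p1, p2, k3] as OpenCV has them; the pictures are not rectified), "pose" (4x4, takes a point from camera to world coordinates). Camera axes: x right, y up, looking along -z (the intrinsics and any distortion apply to the point x, -y, -z); pixel columns grow to the right and rows downward; lengths in mm; the calibration is good to about 2 mm. A picture is of the moment at which its call begins. camera_model takes no time and is no camera call.
- close_job(): hands the job in; it is judged then, once.
Trained networks look in the newest picture that a camera, given by its name, has taken for a name from the list of things; names that differ only in an ending like _2 or _b are one class to them, and where a whole thing is asked for, a point or a joint stands for the part that bears it (a point fixed in the world has none). Each returns a list of dicts, best first, with "score" (0 to 1); they miss things now and then, are a little off and sometimes report something else, mostly with a low value. They report only what shows in the picture. A call takes as long as a camera call. They do not tell look-alikes from the thing itself.
- search_frame(camera, thing): "location" ([column, row] in pixels, amid what is visible of it).
- regions_of(camera, thing): "pixels" (420x560 bool, what is visible of it) and "location" ([column, row] in pixels, amid what is visible of it).
- pinpoint(camera, thing): "location" ([column, row] in pixels: a listed point, or the origin of a listed thing).
The state is a dict: "time": time; "joint_positions": joint angles; "dq": joint speeds; "tau": joint torques, N m; "tool_pos": TCP position; "tcp_rot": TCP orientation; "contact_force": force on the tool from outside, world axes, zero at the start; "moment": the same for the moment, N m; "grip_width": finger opening in mm; "finger_force": force on a finger pad.
Only numpy, scipy, OpenCV 4.12 (cv2) and the standard library are available. Lean on these libraries where they do the work, as an engineer would, in place of code of your own. Each camera call takes 0.05 s, during which the arm holds its last target. There are 200 camera calls.

TASK

The small hardwood blank stands on its end on the sawing board. Push it over sideways, towards the middle of the board, so that it lies on the board along the fence, and push it up flush against the fence, wholly on the board, ready for sawing. Only push it with the fingers, never grip or lift it, and leave everything else on the bench where it is.

Things in the scene. Friction and masses are not known exactly. Their poses are not given: they have to be found in the camera images.
- saw_board: Sawing board fixed to the bench, turned up to 0.25 rad: plywood base 200 (x) x 240 (y) x 18 mm, with a dark hardwood fence 30 mm wide, 24 mm high above the base, along all its far (+x) edge. Origin: centre of the underside, at bench level; +x to the fence, +y left along it, z up. Near face of the fence at x = +70 mm; board ends at y = -120 and +120 mm.
- blank_mid (a point): Centre of the blank: loose hardwood block 40 (its x) x 90 (y) x 35 mm (z), 50 to 110 g, starting on end on the board: y up, top 108 mm above the bench, x towards the fence and z along the fence to the right, both within 0.3 rad. It may stand near either end of the board or between. Pushed near its top along its z it tips without sliding, and overbalances after about 34 mm.
- jar: Amber shellac jar with yellow lid, 84 mm across and 102 mm high, standing on the bench at the near right; origin at the centre of its underside. Bystander.
- sanding_block: Sanding block 42 x 76 x 29 mm on the bench to the right, just in front of a fixed grey block 160 mm high with tools on it; origin at the centre of its underside. Bystander.
- tape_measure: Yellow tape measure 62 x 76 x 32 mm on the bench at the near right; origin at the centre of its underside. Bystander.
- screwdriver: Red-handled screwdriver 30 x 213 x 30 mm lying on the bench behind the board; origin at the centre of its underside. Bystander.
- blank: The same blank, same axes; origin at the centre of a 40 x 90 mm face: blank_mid lies 17.5 mm from it along +z.
There are look-alikes about, which are no part of the job. What is shaped like the blank but green or orange is not meant.

How it is judged (in metres and radians):
At the end, for the whole second after the job is handed in: The blank lies on its side on the base of the sawing board with its long side against the fence (gap up to about 4 mm, within 0.06 rad of parallel), wholly on the board lengthwise (to 2 mm), and at rest (angle between the y axis of blank_mid and the y axis of saw_board, either way round below 0.06 rad and x of blank_mid in the frame of saw_board between 0.046 and 0.056 m and y of blank_mid in the frame of saw_board between -0.077 and 0.077 m and z of blank_mid in the frame of saw_board between 0.031 and 0.042 m and linear speed of blank below 0.02 m/s); the robot touches nothing.
It fails at once if the blank is lifted off the board (its centre over 80 mm above the bench; it stands at 63 mm) (z of blank_mid in the frame of saw_board above 0.08 m).
It fails at once if the lying blank is lifted (level, with its centre over 64 mm above the bench) (z of blank_mid in the frame of saw_board above 0.064 m and angle between blank_mid's own y axis and vertical between 1.3 and 1.84 rad).
It fails at once if a bystander (jar, sanding block, tape measure or screwdriver) is moved more than 15 mm (distance of any of jar, sanding_block, tape_measure, screwdriver from where it was at the start of the episode above 0.015 m).
It also fails if it takes over 45 s, if anything falls off the work surface, if the arm or the gripper's body presses on something with over 40 N, if the wrist force passes 120 N, or if a joint passes its speed limit or range.

## Working session

There is one attempt and no reset: what is moved stays moved. The work goes in short steps, Python scripts to look and compute and a shell command to move; the robot and the scene stay as the last step left them, time stands still between calls to the robot, and variables do not carry over. Pictures are saved under pics/ and viewed, at most 10 in all, crops included, and the job is handed in when it is done.

```bash
mkdir -p pics; cat > h.py <<'E'
import numpy as np, cv2
from plant import *
def cam(n):
    m=camera_model(n); f=210/np.tan(np.radians(m["fov_y"])/2)
    K=np.array([[f,0,m["cx"]],[0,f,m["cy"]],[0,0,1.]]); return K,np.array(m["D"],float),np.array(m["pose"])
def ray(n,px):
    K,D,T=cam(n); u=cv2.undistortPoints(np.array([[px]],float),K,D)[0,0]
    return T[:3,3],T[:3,:3]@np.array([u[0],-u[1],-1])
def atz(n,px,z):
    o,d=ray(n,px); return o+d*(z-o[2])/d[2]
def proj(n,P):
    K,D,T=cam(n); p=(np.atleast_2d(P)-T[:3,3])@T[:3,:3]; p=p*[1,-1,-1]
    return cv2.projectPoints(p,np.zeros(3),np.zeros(3),K,D)[0][:,0]
def save(n,f): 
    im=capture(n); cv2.imwrite(f,im[...,::-1]); return im
E
python3 - <<'E'
from h import *
for n in("scene","top"):
    save(n,f"pics/{n}0.png")
    print(n,cam(n)[2][:3,3])
    for t in("blank_mid","blank","saw_board"):
        for r in pinpoint(n,t)[:3]: print(t,r["score"],r["location"],atz(n,r["location"],63 if t!="saw_board" else 0))
o=get_obs();print(o["time"],o["tool_pos"],o["tcp_rot"],o["joint_positions"],o["grip_width"],o["contact_force"])
E
```

```text
scene [-460.21867497 -663.48604744  599.30828087]
blank_mid 0.87 [293.1, 209.3] [ 647.82046599 -104.54547181   63.        ]
blank_mid 0.68 [215.9, 195.7] [607.06139126 153.97060271  63.        ]
blank 0.91 [211.3, 193.6] [613.47645137 177.3059991   63.        ]
blank 0.78 [227.4, 218.4] [485.3518584  21.9516991  63.       ]
blank 0.73 [281.2, 209.2] [628.50439097 -74.17657031  63.        ]
saw_board 0.86 [243.1, 238.6] [506.74525604 -17.49361278   0.        ]
top [ 389.49784908  -65.77776255 1120.29538932]
blank_mid 0.97 [162.6, 166.5] [635.03138668 174.91711929  63.        ]
blank_mid 0.62 [245.6, 232.2] [485.98282586  -6.59608382  63.        ]
blank 0.95 [159.4, 161.2] [647.11066125 182.07068801  63.        ]
blank 0.92 [274.8, 147.1] [675.07447232 -73.64317859  63.        ]
blank 0.69 [240.2, 233.7] [482.93502365   5.16522474  63.        ]
saw_board 0.93 [248.2, 225.5] [507.13369138  -9.22255987   0.        ]
0.4 [148.46580527 503.54051468 197.14312567] [-3.14149487e+00 -1.96882561e-05  2.85481930e+00] [ 1.13802279e+00  3.42107055e-01  1.52421949e+00  5.49061468e-06
  1.27536571e+00 -1.46001785e-01] 91.87538105163134 [ 0.11384636 -0.35325073 -0.67130555]
```

View pics/scene0.png

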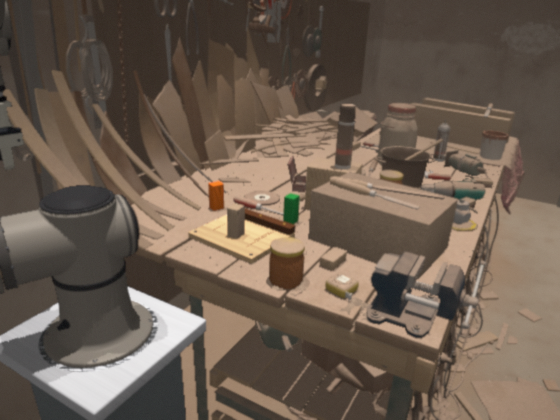

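View pics/top0.png

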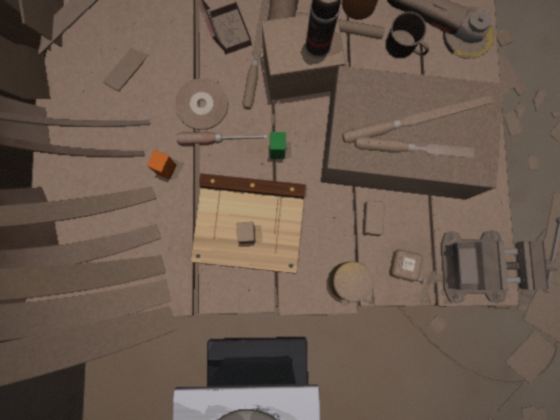

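The top view shows the board (corners roughly (201,177), (305,184), (297,270), (193,261)) with the grey-brown blank standing at (246,232). The orange block (162,163) and the green one (278,145) are look-alikes. I'll zoom in for the corners.

```bash
python3 - <<'E'
import cv2
t=cv2.imread("pics/top0.png")[165:285,180:320]; s=cv2.imread("pics/scene0.png")[190:265,180:300]
cv2.imwrite("pics/c1.png",cv2.resize(t,None,fx=5,fy=5,interpolation=cv2.INTER_CUBIC))
E
```

```text
(no output)
```

View pics/c1.png

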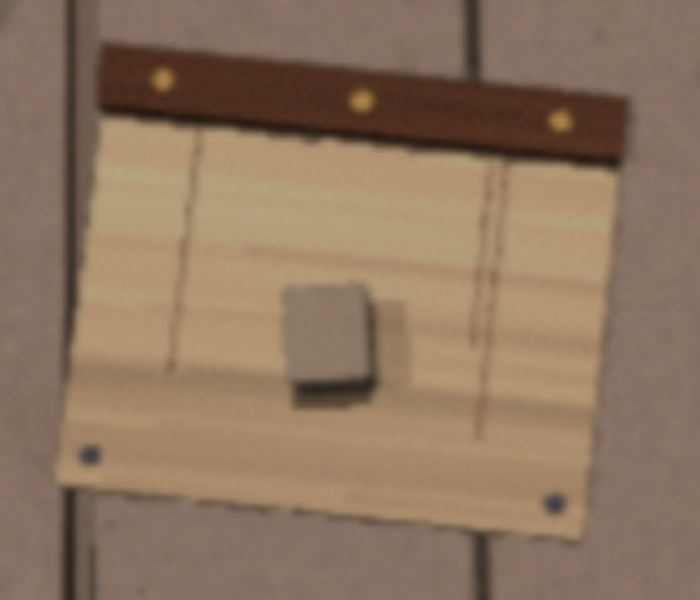

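```bash
cat >> h.py <<'E'
def fit(world,loc):
    L=np.array(loc,float);W=np.array(world)[:,:2]
    a=L-L.mean(0);b=W-W.mean(0)
    th=np.arctan2((a[:,0]*b[:,1]-a[:,1]*b[:,0]).sum(),(a*b).sum())
    R=np.array([[np.cos(th),-np.sin(th)],[np.sin(th),np.cos(th)]]); t=W.mean(0)-R@L.mean(0)
    return th,t,np.abs(L@R.T+t-W).max(),R
E
python3 - <<'E'
from h import *
c=lambda x,y,z:atz("top",[x/5+180-.4,y/5+165-.4],z)
B=[c(57,486,18),c(582,540,18),c(103,44,42),c(628,98,42),c(100,108,42),c(621,162,42)]
th,t,e,R=fit(B,[[-100,120],[-100,-120],[100,120],[100,-120],[70,120],[70,-120]]);print("board",th,t,e)
K=[c(283,288,108),c(364,283,108),c(373,378,108),c(293,385,108)]
tb,p,eb,_=fit(K,[[20,17.5],[20,-17.5],[-20,-17.5],[-20,17.5]]);print("blank",tb,p,eb,"in board",R.T@(p-t),tb-th)
for r in pinpoint("top","saw_board")[:1]:print(r)
np.savez("b.npz",th=th,t=t,tb=tb,p=p)
q=np.array([[x,y] for x,y in[(-100,120),(-100,-120),(100,-120),(100,120)]])@R.T+t
print(proj("scene",np.c_[q,[18,18,42,42]]), proj("scene",[[*p,108]]))
for n in ["jar","screwdriver","sanding_block","tape_measure"]:
    r=pinpoint("top",n)[:1]; print(n,r and atz("top",r[0]["location"],0))
E
```

```text
board -0.12244320152059163 [509.79030598 -10.91067264] 2.9814971098516594
blank 0.07474137111561847 [483.82956072  -8.40869658] 1.1224558875547466 in board [-26.07196719  -0.68753574] 0.1971845726362101
{'location': [248.2, 225.5], 'score': 0.93}
[[187.76744637 231.92447626]
 [251.54884037 258.46896334]
 [295.64217578 224.90782904]
 [233.82607905 203.95833345]] [[235.73746392 206.41230802]]
jar [ 380.45160919 -224.86703924    0.        ]
screwdriver [721.91045664  53.61444272   0.        ]
sanding_block [ 513.81348274 -294.78947503    0.        ]
tape_measure [ 409.6527806  -371.83395558    0.        ]
```

```bash
python3 -m pendant '[0,0,0,0,0,-0.87,1,0,0,0,0,0,-0.87,1,0,0,0,0,0,-0.87,1,0,0,0,0,0,-0.87,1,0,0,0,0,0,-0.87,1,0,0,0,0,0,-0.87,1,-1,-1,0,0,0,0,1,-1,-1,0,0,0,0,1,-1,-1,0,0,0,0,1,-1,-1,0,0,0,0,1,-1,-1,0,0,0,0,1,0,0,0,0,0,0,1]'
python3 -m pendant '[-1,-1,0,0,0,0,1,-1,-1,0,0,0,0,1,-1,-1,0,0,0,0,1,-1,-1,0,0,0,0,1,-0.87,-1,0,0,0,0,1,0,-1,0,0,0,0,1,0,-1,0,0,0,0,1,0,-1,0,0,0,0,1,0,-1,0,0,0,0,1,0,-1,0,0,0,0,1,0,-1,0,0,0,0,1,0,0,0,0,0,0,1]'
```

```text
time: 1.85
tool_pos: [313.0, 363.0, 197.3]
tcp_rot: [-3.141, 0.001, -3.069]
contact_force: [-0.7, 0.2, -0.0]
grip_width: 2.0
finger_force: 0.0
time: 3.05
tool_pos: [481.2, 46.1, 197.3]
tcp_rot: [-3.141, 0.0, -3.067]
contact_force: [0.3, 0.5, 0.1]
grip_width: 0.2
finger_force: 0.0
```

```bash
python3 -m pendant '[0,-0.97,0,0,0,0,1,0,-0.97,0,0,0,0,1,0,-0.97,0,0,0,0,1,0.05,-0.97,0,0,0,0,1,0,0,0,0,0,0,1,0,0,1,0,0,0,1,0,0,1,0,0,0,1,0,0,1,0,0,0,1,0,0,0.63,0,0,0,1,0,0,0,0,0,0,1]'
python3 - <<'E'
from h import *
b=np.load("b.npz");o=get_obs();c,s=np.cos(b["tb"]),np.sin(b["tb"])
print(np.array([[c,s],[-s,c]])@(o["tool_pos"][:2]-b["p"]),o["tool_pos"],o["tcp_rot"])
im=save("scene","pics/s1.png")[170:270,160:310];cv2.imwrite("pics/s1c.png",cv2.resize(im[...,::-1],None,fx=4,fy=4))
E
```

```text
time: 4.05
tool_pos: [486.7, -65.9, 86.0]
tcp_rot: [3.139, -0.005, -3.063]
contact_force: [0.7, -0.8, 0.1]
grip_width: 0.8
finger_force: 0.0
[ -1.387663   -57.55889717] [486.74379848 -65.91051803  86.02284033] [ 3.1389171  -0.00502247 -3.06297991]
```

View pics/s1c.png

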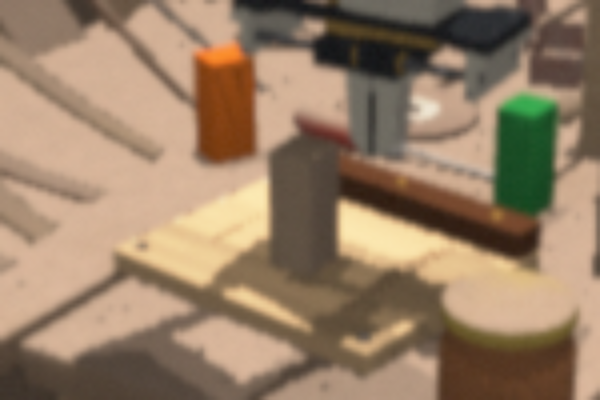

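The fingers (crop (378,125)) hang shut just right of the standing blank (305,205), clear of it. Now I'll push left near its top.

```bash
python3 -m pendant '[0,0.3,0,0,0,0,1,0,0.25,0,0,0,0,1,0,0.2,0,0,0,0,1,0,0.2,0,0,0,0,1,0,0.2,0,0,0,0,1,0,0.2,0,0,0,0,1,0,0.2,0,0,0,0,1,0,0.2,0,0,0,0,1,0,0,0,0,0,0,1]'
python3 - <<'E'
from h import *
im=save("scene","pics/s2.png")[170:270,160:310];a=cv2.resize(im,(600,400))
im=save("top","pics/t2.png")[165:285,180:320];b=cv2.resize(im,(467,400))
cv2.imwrite("pics/c2.png",cv2.resize(np.hstack([a,b])[...,::-1],(800,300)))
E
```

```text
time: 5.0
tool_pos: [484.3, -15.1, 88.3]
tcp_rot: [3.141, -0.0, -3.063]
contact_force: [0.1, -0.3, -0.4]
grip_width: 0.7
finger_force: 0.0
```

View pics/c2.png

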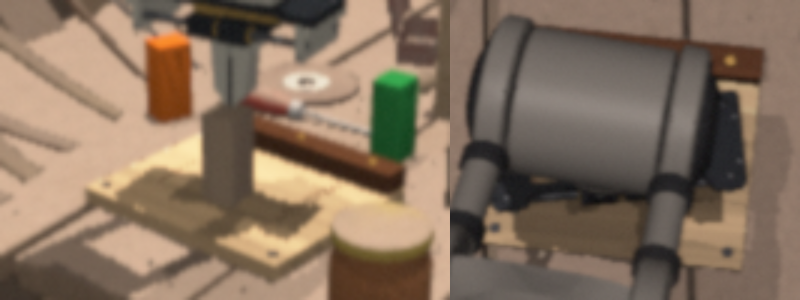

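The blank (228,150) looks hardly changed though the fingers (235,100) should have reached it. I'll compare against the prior picture numerically.

```bash
python3 - <<'E'
from h import *
p=get_obs()["tool_pos"];print(p,proj("scene",[p]),proj("scene",[[483.8,-8.4,108],[483.8,-8.4,18]]))
a,b,c=[cv2.imread(f"pics/{n}.png")[192:252,205:275] for n in("scene0","s1","s2")]
cv2.imwrite("pics/c3.png",cv2.resize(np.hstack([a,b,c]),None,fx=3.8,fy=6,interpolation=cv2.INTER_CUBIC))
E
```

```text
[484.41073206 -15.75599066  88.31543891] [[238.08553802 213.3949838 ]] [[235.72884186 206.41510219]
 [235.99605695 235.29057469]]
```

View pics/c3.png

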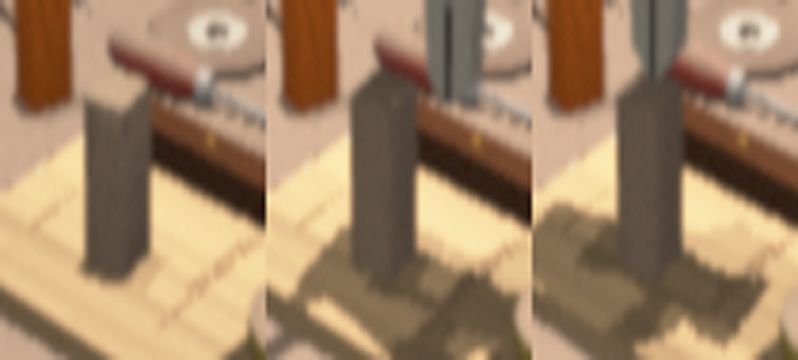

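```bash
python3 - <<'E'
from h import *
print(proj("scene",[[486.7,-65.9,86],[486.7,-65.9,106],[484.4,-15.7,88.3],[484.4,-15.7,108]]))
o=get_obs();print(o["joint_positions"],o["tau"],o["contact_force"],o["moment"])
a=cv2.imread("pics/s1.png")[60:260,150:400];b=cv2.imread("pics/s2.png")[60:260,150:400]
cv2.imwrite("pics/c4.png",cv2.resize(np.hstack([a,b]),(800,320)))
E
```

```text
[[253.66548276 217.98817032]
 [253.725359   211.33336349]
 [238.06681016 213.39681984]
 [238.02301273 206.91788483]]
[-1.90809933e-01  3.92041234e-01  1.78603291e+00  1.71971532e-06
  9.63501376e-01 -1.83958572e+00] [ 2.60360911e-01 -4.12181532e+01 -1.98394078e+01 -2.43085600e-02
  8.18610121e-02  1.93742593e-02] [-0.74742345  0.61127214  0.64520111] [ 0.01009789 -0.01864663 -0.00317061]
```

View pics/c4.png

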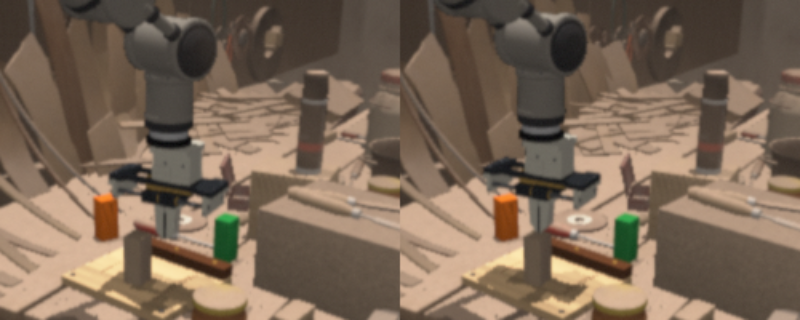

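The fingertip shows at about row 208 in s1, where the reported TCP would be at 218. So the tip is either about 30 mm higher or about 60 mm further off. The top picture can tell which, from the gripper body's right end at about (295,221).

```bash
python3 - <<'E'
from h import *
for z in(150,190,220):
    print(z,atz("top",[295,202],z),atz("top",[296,240],z),atz("top",[299,220],z))
a=cv2.imread("pics/t2.png")[160:280,180:310]
cv2.imwrite("pics/c5.png",cv2.resize(cv2.convertScaleAbs(a,alpha=1.8),None,fx=5,fy=5,interpolation=cv2.INTER_CUBIC))
E
```

```text
150 [ 537.22911639 -111.59198597  150.        ] [ 460.6018622  -111.70670713  150.        ] [ 500.58553661 -118.71899439  150.        ]
190 [ 531.13895997 -109.70331479  190.        ] [ 457.67063058 -109.81330662  190.        ] [ 496.00599562 -116.53651543  190.        ]
220 [ 526.57134266 -108.28681141  220.        ] [ 455.47220686 -108.39325624  220.        ] [ 492.57133989 -114.89965621  220.        ]
```

View pics/c5.png

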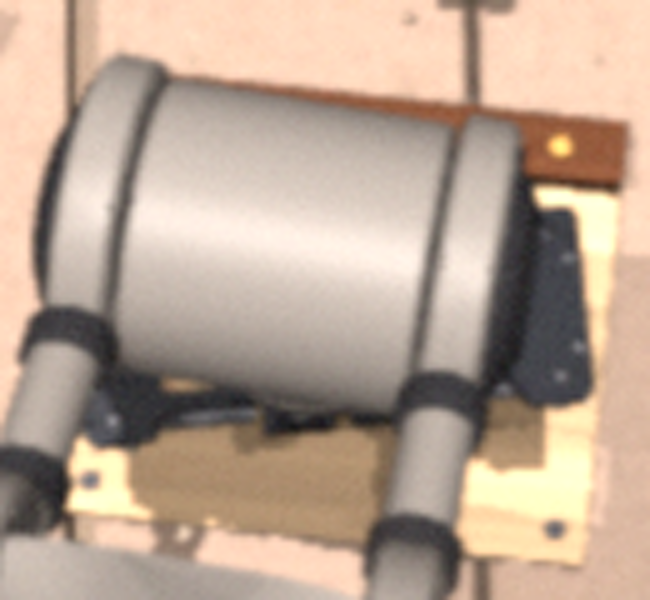

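The body end in the top view fits the reported x and y (494,-111 against 491,-110). So only the height is off: the fingers ride about 28 mm higher than reported and passed over the blank. I'll back off, lower by that much and check the tip in the picture.

```bash
python3 -m pendant '[0,-0.6,0,0,0,0,1,0,-0.6,0,0,0,0,1,0,-0.6,0,0,0,0,1,0,0,0,0,0,0,1,0,0,0.5,0,0,0,1,0,0,0.43,0,0,0,1,0,0,0,0,0,0,1]'
python3 - <<'E'
from h import *
im=save("scene","pics/s3.png"); o=get_obs();p=o["tool_pos"];print(p)
im=im[185:255,200:290].copy()
f=7;im=cv2.resize(im,None,fx=f,fy=f,interpolation=cv2.INTER_CUBIC)
for dz,c in((0,(255,0,0)),(28,(0,0,255))):
    q=(proj("scene",[p+[0,0,dz]])[0]-[200,185])*f; cv2.circle(im,tuple(int(v) for v in q),4,c,-1)
cv2.imwrite("pics/c6.png",im[...,::-1])
E
```

```text
time: 5.8
tool_pos: [487.3, -69.0, 59.1]
tcp_rot: [3.14, -0.003, -3.064]
contact_force: [-0.1, 0.6, -0.4]
grip_width: 0.6
finger_force: 0.0
[487.95119677 -69.12684429  59.91589721]
```

View pics/c6.png

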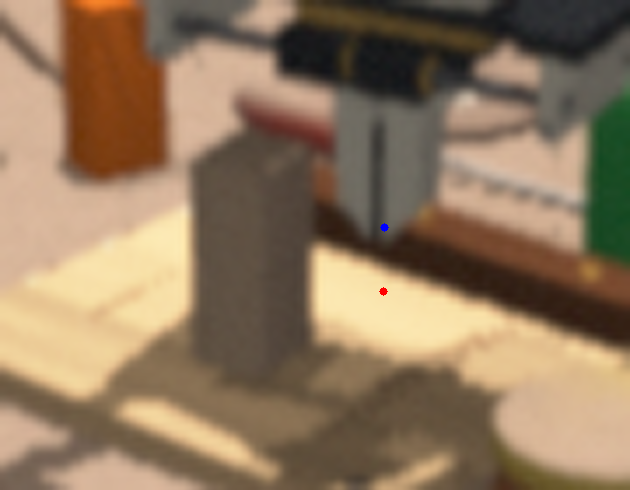

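The z+28 mark sits on the visible tip (380,235), which confirms the offset. The tip's true height is about 87, beside the upper part of the standing blank. Pushing.

```bash
python3 -m pendant '[0,0.3,0,0,0,0,1,0,0.3,0,0,0,0,1,0,0.2,0,0,0,0,1,0,0.2,0,0,0,0,1,0,0.2,0,0,0,0,1,0,0.2,0,0,0,0,1]'
python3 -m pendant '[0,0.2,0,0,0,0,1,0,0.2,0,0,0,0,1,0,0.2,0,0,0,0,1,0,0.2,0,0,0,0,1,0,0,0,0,0,0,1,0,0,0,0,0,0,1]'
python3 - <<'E'
from h import *
save("scene","pics/s4.png")
for t in("blank_mid",):
    for r in regions_of("scene",t)[:4]: 
        y,x=np.where(r["pixels"]);print(r["score"],r["location"],x.min(),x.max(),y.min(),y.max())
E
```

```text
time: 6.45
tool_pos: [485.4, -27.2, 60.5]
tcp_rot: [-3.142, 0.0, -3.064]
contact_force: [-0.3, -0.0, -0.4]
grip_width: 0.5
finger_force: 0.1
time: 7.05
tool_pos: [483.5, -3.8, 60.4]
tcp_rot: [-3.142, 0.0, -3.064]
contact_force: [0.5, 0.3, -0.7]
grip_width: 0.3
finger_force: 0.0
0.75 [215.8, 197.4] 208 224 183 210
0.65 [295.4, 206.9] 282 299 194 224
0.57 [216.9, 222.0] 201 233 215 235
```

The blank now shows as a low region (201–233, 215–235), so it has tipped to the left. I'll raise the tool and clear the top camera's view.

```bash
python3 -m pendant '[0,0,-1,0,0,0,1,0,0,-1,0,0,0,1,0,0,-1,0,0,0,1,0,-1,0,0,0,0,1,0,-1,0,0,0,0,1,0,-1,0,0,0,0,1,0,-1,0,0,0,0,1,0,-1,0,0,0,0,1,0,-0.5,0,0,0,0,1,0,0,0,0,0,0,1]'
python3 - <<'E'
from h import *
b=np.load("b.npz");th=b["th"];R=np.array([[np.cos(th),-np.sin(th)],[np.sin(th),np.cos(th)]])
save("top","pics/t3.png");save("scene","pics/s5.png")
for r in regions_of("top","blank_mid")[:4]:
    m=r["pixels"].astype(np.uint8); c=cv2.findContours(m,0,2)[0]; c=max(c,key=cv2.contourArea)
    q=np.array([R.T@(atz("top",v,53)[:2]-b["t"]) for v in cv2.boxPoints(cv2.minAreaRect(c))])
    print(r["score"],r["location"],np.round(q,1).tolist(),q.mean(0))
a=cv2.imread("pics/t3.png")[165:285,180:320]; s=cv2.imread("pics/s5.png")[180:280,160:310]
cv2.imwrite("pics/c7.png",np.hstack([cv2.resize(a,(420,360)),cv2.resize(s,(375,360))]))
E
```

```text
time: 8.15
tool_pos: [496.2, -169.9, 150.2]
tcp_rot: [3.142, -0.0, -3.067]
contact_force: [-0.3, 1.1, -0.1]
grip_width: 0.3
finger_force: 0.0
0.97 [217.2, 235.5] [[-23.1, 112.1], [-5.9, 21.5], [-50.7, 12.5], [-67.7, 102.6]] [-36.8415674   62.17134607]
0.75 [161.4, 165.4] [[95.5, 241.7], [143.2, 225.9], [120.9, 167.4], [73.5, 183.5]] [108.26340694 204.65400348]
0.58 [277.2, 144.1] [[207.8, -25.2], [211.6, -61.1], [151.8, -67.2], [148.1, -31.5]] [179.83710116 -46.2350385 ]
0.41 [407.4, 264.9] [[-83.9, -316.2], [-24.3, -323.9], [-30.1, -386.2], [-89.5, -378.0]] [ -56.94992128 -351.06884349]
```

The blank lies at board (-37, 62), skewed 0.19 rad, as expected. Next I'll square the tool to the board, half open the fingers and go to the near side of the blank.

```bash
python3 -m pendant '[0,0,0,0,0,0.94,0,0,0,0,0,0,0.94,0,0,0,0,0,0,0.94,0,0.43,0.93,0,0,0,0,0,0.43,0.93,0,0,0,0,0,0.43,0.93,0,0,0,0,0,0.43,0.93,0,0,0,0,0,0.43,0.93,0,0,0,0,0,0.43,0.93,0,0,0,0,0,0.43,0.93,0,0,0,0,0,0.43,0.93,0,0,0,0,0,0,0,0,0,0,0,0]'
cat > w.py <<'E'
from h import *
b=np.load("b.npz");th=b["th"];R=np.array([[np.cos(th),-np.sin(th)],[np.sin(th),np.cos(th)]])
o=get_obs();print("tcp in board",R.T@(o["tool_pos"][:2]-b["t"]),o["tool_pos"],"yaw err",(o["tcp_rot"][2]-th-np.pi+np.pi)%(2*np.pi)-np.pi,o["grip_width"],o["contact_force"],o["time"])
E
python3 w.py
```

```text
time: 9.5
tool_pos: [418.3, 69.2, 150.6]
tcp_rot: [3.141, -0.001, 3.027]
contact_force: [0.5, 0.2, 0.1]
grip_width: 45.8
finger_force: 0.0
tcp in board [-100.58524592   68.32244352] [418.30285351  69.18548223 150.5662681 ] yaw err 0.008266213311475035 45.837104470084235 [0.47694479 0.23189582 0.10866146] 9.5
```

```bash
python3 -m pendant '[0,-0.2,1,0,0,0,0,0,0,1,0,0,0,0,0,0,1,0,0,0,0,0,0,0.6,0,0,0,0,0,0,0.3,0,0,0,0,0,0,0,0,0,0,0]'
python3 -m pendant '[0,0,0.2,0,0,0,0,0,0,0.2,0,0,0,0,0,0,0.2,0,0,0,0,0,0,0.2,0,0,0,0,0,0,0,0,0,0,0]'
python3 - <<'E'
from w import *
im=save("scene","pics/s6.png"); p=o["tool_pos"]
im=im[190:260,170:260].copy()
f=7;im=cv2.resize(im,None,fx=f,fy=f,interpolation=cv2.INTER_CUBIC)
for dz,c in((0,(255,0,0)),(28,(0,0,255))):
    q=(proj("scene",[p+[0,0,dz]])[0]-[170,190])*f; cv2.circle(im,tuple(int(v) for v in q),4,c,-1)
cv2.imwrite("pics/c8.png",im[...,::-1])
E
```

```text
time: 10.1
tool_pos: [419.0, 59.7, 32.8]
tcp_rot: [-3.142, -0.002, 3.023]
contact_force: [-0.6, -0.1, 1.1]
grip_width: 45.7
finger_force: 0.0
time: 10.6
tool_pos: [419.2, 59.6, 8.8]
tcp_rot: [-3.142, -0.001, 3.022]
contact_force: [0.6, -0.2, -0.1]
grip_width: 46.3
finger_force: 0.0
tcp in board [-98.5599362   58.88116756] [419.15986648  59.56752507   8.77292983] yaw err 0.0030912253443347026 46.303316534807315 [ 0.58201785 -0.1789506  -0.13516639] 10.6
```

View pics/c8.png

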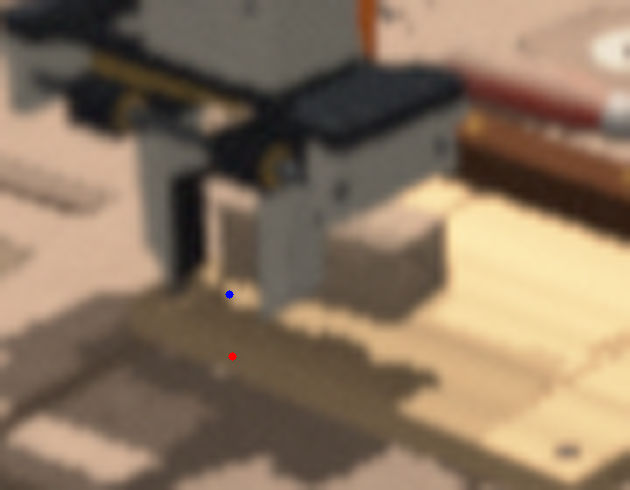

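The two tips ((175,285) and (280,310)) are just above the board, with the lying blank ahead of them at (350,240). Pushing towards the fence.

```bash
python3 -m pendant '[-0.4,0.05,0,0,0,0,0,-0.35,0.05,0,0,0,0,0,-0.3,0,0,0,0,0,0,-0.3,0,0,0,0,0,0,-0.3,0,0,0,0,0,0,-0.3,0,0,0,0,0,0,-0.3,0,0,0,0,0,0,-0.3,0,0,0,0,0,0,-0.3,0,0,0,0,0,0,-0.3,0,0,0,0,0,0,-0.2,0,0,0,0,0,0,0,0,0,0,0,0,0]'
python3 w.py
python3 -m pendant '[-0.1,0,0,0,0,0,0,-0.1,0,0,0,0,0,0,-0.1,0,0,0,0,0,0,0,0,0,0,0,0,0]'; python3 w.py
```

```text
time: 11.85
tool_pos: [520.9, 50.4, 9.4]
tcp_rot: [3.141, 0.001, 3.022]
contact_force: [0.0, -0.2, 0.1]
grip_width: 45.8
finger_force: 0.0
tcp in board [ 3.48840699 62.24458537] [520.85499269  50.44183422   9.38489185] yaw err 0.0030328926220004604 45.804104404576655 [ 0.0173138  -0.23229073  0.13393744] 11.85
time: 12.25
tool_pos: [529.1, 49.5, 9.5]
tcp_rot: [3.142, 0.001, 3.022]
contact_force: [0.9, 0.5, -0.3]
grip_width: 45.9
finger_force: 0.0
tcp in board [11.83621438 62.30348335] [529.1474953   49.4807111    9.48122513] yaw err 0.003233005308382886 45.895211384762625 [ 0.86216541  0.50821924 -0.25355391] 12.25
```

```bash
python3 -m pendant '[-0.1,0,0,0,0,0,0,-0.1,0,0,0,0,0,0,0,0,0,0,0,0,0]'; python3 -m pendant '[-0.07,0,0,0,0,0,0,0,0,0,0,0,0,0]';python3 -m pendant '[-0.07,0,0,0,0,0,0,0,0,0,0,0,0,0]'; python3 w.py
```

```text
time: 12.55
tool_pos: [535.3, 48.7, 9.5]
tcp_rot: [3.141, 0.001, 3.022]
contact_force: [-0.5, -0.0, 0.9]
grip_width: 45.9
finger_force: 0.0
time: 12.75
tool_pos: [536.0, 48.7, 9.3]
tcp_rot: [3.141, -0.002, 3.022]
contact_force: [-2.8, 0.3, 2.8]
grip_width: 45.5
finger_force: 1.8
time: 12.95
tool_pos: [535.9, 48.7, 9.2]
tcp_rot: [-3.141, -0.006, 3.022]
contact_force: [-10.2, 1.4, 8.8]
grip_width: 46.0
finger_force: 5.1
tcp in board [18.64786042 62.3721833 ] [535.91653469  48.71693943   9.19536163] yaw err 0.0029248149308491733 45.99447409850584 [-10.21802728   1.42714783   8.84232057] 12.95
```

Contact with the fence has built to 10 N. I'll back off, raise and check.

```bash
python3 -m pendant '[0.2,0,0,0,0,0,0,0.5,0,0,0,0,0,0,1,0,0,0,0,0,0,1,0,-0.5,0,0,0,0,0,0,-1,0,0,0,0,0,0,-1,0,0,0,0,0,0,-1,0,0,0,0,0,0,-1,0,0,0,0,0,-1,-0.5,0,0,0,0,0,-1,0,0,0,0,0,0,-1,0,0,0,0,0]'
python3 -m pendant '[0,-1,0,0,0,0,0,0,-1,0,0,0,0,0,0,-1,0,0,0,0,0,0,-1,0,0,0,0,0,0,-1,0,0,0,0,0,0,-1,0,0,0,0,0,0,0,0,0,0,0,0]'
python3 - <<'E'
from w import *
save("top","pics/t4.png");save("scene","pics/s7.png")
for r in regions_of("top","blank_mid")[:1]:
    m=r["pixels"].astype(np.uint8); c=max(cv2.findContours(m,0,2)[0],key=cv2.contourArea)
    q=np.array([R.T@(atz("top",v,53)[:2]-b["t"]) for v in cv2.boxPoints(cv2.minAreaRect(c))])
    print(r["score"],r["location"],np.round(q,1).tolist(),q.mean(0))
print([(n,atz("top",r[0]["location"],0)) for n in["jar","screwdriver","sanding_block","tape_measure"] if (r:=pinpoint("top",n))])
a=cv2.imread("pics/t4.png")[165:285,180:320]; s=cv2.imread("pics/s7.png")[180:260,160:310]
cv2.imwrite("pics/c9.png",np.hstack([cv2.resize(a,(400,400),interpolation=2),cv2.resize(s,(400,400),interpolation=2)]))
E
```

```text
time: 14.05
tool_pos: [448.4, -32.5, 160.3]
tcp_rot: [-3.141, 0.004, 3.023]
contact_force: [0.4, -0.5, -0.3]
grip_width: 45.6
finger_force: 0.0
time: 14.75
tool_pos: [426.4, -213.6, 159.5]
tcp_rot: [-3.14, 0.002, 3.019]
contact_force: [0.2, 0.3, -0.2]
grip_width: 46.3
finger_force: 0.0
tcp in board [ -58.00572529 -211.31580929] [ 426.40927818 -213.55972796  159.48287001] yaw err -7.649129863551707e-05 46.25792837562147 [ 0.17977015  0.29787857 -0.20995566] 14.75
0.74 [224.4, 196.7] [[26.4, 104.3], [70.4, 106.3], [72.6, 14.6], [28.5, 13.1]] [49.4978975  59.58077409]
[('jar', array([ 384.05653795, -223.87925541,    0.        ])), ('screwdriver', array([717.56291524,  55.76004319,   0.        ]))]
```

```bash
python3 -c "from plant import *;print(close_job())"
```

```text
the job is handed in; nothing more can be done
None
```

I handed the job in at about 15 s: the blank lies along the fence at board position (49.5, 60) mm, about 0.02 rad off parallel. I measured that from the top camera just before handing in, and no verdict came back. The jar and screwdriver read within about 5 mm of where they started. The sanding block and tape measure were not found again in the last picture, but the arm stayed well clear of them.

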